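# Park the mixing drum with its loaded side down

### The job

One filled vial is clamped somewhere out of sight inside the white mixing drum, and the cover can only be taken off safely with that heavy side at the bottom. Take the drum's handle, turn the drum at least once right round to feel where it is heavy, then bring the heavy side straight down and finish while still holding the handle there, keeping the drum still. Leave the bottles, vials and other things around it alone.

Things in the scene. Friction and masses are not known exactly. Their poses are not given: they have to be found in the camera images.
- stand: fixed stand of the mixing drum: grey base plate 170 x 150 x 14 mm, one upright behind the drum. Origin on the table under the drum's centre. Its x axis runs along the drum's level axle, from the handle side into the drum (away from the robot, turned up to 0.3 rad), z up, y to the left seen from the handle side. Axle 130 mm above the table
- axle_front (a point): centre of the drum's front face, on the axle, 130 mm above the table; fixed, does not turn. The drum is an opaque closed white cylinder with two blue bands, 140 mm across, 60 mm deep behind this face. It turns without end stops; apart from the vial carrier inside it is balanced (brass boss opposite the handle)
- axle_mid (a point): centre of the drum, on the axle; fixed. A constant bearing drag of 0.20 N m (4.0 N at the handle) keeps the drum wherever it is left. The carrier's weight adds up to 2.7 to 3.6 N to the push needed at the handle when the heavy side is level with the axle and rising, takes off as much when it is level and sinking, nothing at top or bottom. At rest the drag hides it
- drum_low (a point): fixed point inside the drum, straight below the axle's middle by 42 mm: where the centre of the heavy carrier with the vial (0.33 to 0.44 kg, 42 mm off the axle, out of sight) belongs at the end. At what angle to the handle the carrier is fixed in the drum is unknown and differs from run to run, but never changes during a run
- handle (a point): grip place on the handle's centre line, 50 mm from the axle, 70 mm in front of the drum's face (80 mm above the table at the lowest). The handle sticks out of the face, parallel to the axle, towards the robot: a steel pin and on it a black sleeve 18 mm thick, from 30 to 95 mm in front of the face, turning freely, so a firm grip can carry it round without turning the gripper
- drum (a joint): angle of the drum in rad, counting on past full turns: 0 with the handle straight above the axle, growing clockwise as seen from the handle side (at +1.57 the handle is to the right, on the stand's -y side; at 3.14 straight below the axle). Starts between -0.8 and 0.8
- amber_bottle: amber glass bottle, white cap, label; 64 mm across, 140 mm tall; bystander, leave alone. Origin at the centre of its underside
- vial_green: small glass vial with green cap, 40 mm across, 55 mm tall, standing beside the drum's stand; bystander, leave alone. Origin at the centre of its underside
- vial_orange: small glass vial with orange cap, 40 mm across, 55 mm tall, standing beside the drum's stand; bystander, leave alone. Origin at the centre of its underside
- tape_roll: roll of white tape lying flat, 90 mm across, 25 mm high; bystander, leave alone. Origin at the centre of its underside
- steel_cup: open steel cup, 76 mm across, 80 mm tall; bystander, leave alone. Origin at the centre of its underside
- steel_bowl: steel bowl, 150 mm across, 45 mm high; bystander, leave alone. Origin at the centre of its underside

How it is judged:
On the way:
1. the drum has been turned once right round (drum angle past 5.2 or -5.2 rad) ((value of joint drum above 5.2 rad or value of joint drum below -5.2 rad)).
At the end, for the whole second after the job is handed in: the carrier inside the drum is at the bottom of the drum (within 20 degrees of straight down below the axle), the drum stands still (under 0.1 rad/s) and the fingers are holding its handle (contact force over 0.5 N) (distance between core_c0 and drum_low below 0.0147 m and velocity of joint drum between -0.1 and 0.1 rad/s and contact force between the fingers and drum above 0.5 N); the arm keeps its last pose, push and grip.
It fails at once if a bottle, vial, cup, bowl or roll standing around was moved by more than 30 mm or tipped over (distance of any of amber_bottle, vial_green, vial_orange, tape_roll, steel_cup, steel_bowl from where it was at the start of the episode above 0.03 m or angle between any of amber_bottle, vial_green, vial_orange, tape_roll, steel_cup, steel_bowl's own z axis and vertical above 0.5 rad).
It also fails if it takes over 72 s, if anything falls off the work surface, if the arm or the gripper's body presses on something with over 40 N, if the wrist force passes 120 N, or if a joint passes its speed limit or range.

### The arm

A 6-joint arm with a two-finger parallel gripper is mounted at the origin on the work surface. World frame = base frame: x ahead of the robot, y to its left, z up, the work surface at z = 0. Lengths are in m, angles in rad, forces in N, time in s.
With the tool pointing down it reaches from about 0.35 to 0.975 m from the base axis. Payload 4.9 kg.
Tool frame: the origin (TCP) lies midway between the tips of the shut fingers; the grasp point (between the pads) lies 19 mm behind it; z points along the fingers, y is the line along which they close (so a half turn about z gives the same grasp; the last joint's range is limited). The gripper opens to 85 mm and grips with 20 to 120 N. Pads are 22 mm wide; open, the fingers measure 114 mm over their backs; the gripper's body (76 mm by 85 mm) begins 54 mm behind the grasp point. The pads swing forward as they close: fully open they stand 13 mm farther back than shut.
Start: joints at [-1.238, 0.053, 1.613, -0, 1.476, -0.119], TCP at [0.273, -0.562, 0.231] pointing down, gripper open.
Joint ranges: [-3.01, 3.01], [-1.01, 2.22], [0.06, 2.58], [-1.02, 4.17], [0.09, 2.62], [-3.14, 3.14]. Speed limits (rad/s): [2.57, 2.57, 3.14, 3.14, 3.14, 3.14].

### API

Orientations are given as a unit quaternion [w, x, y, z].
In Python, from plant import state, grab_frame, job_done, cut_out, place_of gives the robot as it stands.
- The arm moves only by the tool jog_arm, never from a script. Its argument "motion" is text: rows parted by semicolons, each of 7 numbers parted by spaces: the opening in per cent of the stroke, from 0 (shut) to 100 (fully open), then the shift along the tool's x, y, z as a fraction of full scale, then the turn, a rotation vector about the tool's x, y, z as a fraction of full scale. A call has exactly 5 rows; each row is the pose to reach, as a shift and turn from the pose commanded when the call began, along the tool's axes at that moment; what a row does not reach only later rows make up. Full scale, the value 1, is 50 cm for a shift and 1.5 rad for a turn. A row lasts 1/8 s, in which the tool goes at most 62.5 mm and 10.7 degrees, less where a joint would pass 70% of its speed; a pose out of reach is approached as far as the arm can. A call with a number of a shift or a turn outside -1 to 1 is refused whole. A call with a gripper value outside its range is refused whole. The fingers move at their own pace and stop on an object; the grip force is fixed at half the most. Time passes only in rows, so rows that repeat a pose let the fingers close, or fill a call up. It gives the time, the measured TCP pose, the force, the opening and the grip force at its end, in the units of the state.
- state(): the state, without advancing time (a new reading comes with each control period).
- grab_frame(name): name is "side" or "top" or "wrist"; returns a dict with "color" (384x512x3 uint8, red, green, blue), "range_z" (384x512 float32, m along the optical axis (not along the pixel's ray), 0 where there is no reading), "intrinsics" (3x3 intrinsics, pixels), "world_from_camera" (4x4, takes a point from camera to world coordinates). Camera axes: x right, y up, looking along -z (the intrinsics and any distortion apply to the point x, -y, -z); pixel columns grow to the right and rows downward; lengths in m; the calibration is good to about 2 mm. The wrist camera is an equidistant fisheye: a pixel r from the principal point sees the ray r / f radians off the axis. A picture is of the moment at which its call begins.
- job_done(): hands the job in; it is judged then, once.
Trained networks look in the newest picture that a camera, given by its name, has taken for a name from the list of things; names that differ only in an ending like _2 or _b are one class to them, and where a whole thing is asked for, a point or a joint stands for the part that bears it (a point fixed in the world has none). Each returns a list of dicts, best first, with "p" (0 to 1); they miss things now and then, are a little off and sometimes report something else, mostly with a low value. They report only what shows in the picture. A call takes as long as a camera call.
- cut_out(camera, thing): "pixels" (384x512 bool, what is visible of it).
- place_of(camera, thing): "at" ([x, y, z] in m, in world coordinates, good to about 4 mm: a listed point, or the origin of a listed thing).
The state is a dict: "time": time; "joint_pos": joint angles; "joint_vel": joint speeds; "joint_efforts": joint torques, N m; "tool_pos": TCP position; "tool_rot": TCP orientation; "contact_force": force on the tool from outside, world axes, zero at the start; "ft_torque": the same for the moment, N m; "gripper_width": opening from 0.0 (shut) to 1.0 (fully open); "grasp_force": force on a finger pad.
Only numpy, scipy, OpenCV 4.12 (cv2) and the standard library are available. Lean on these libraries where they do the work, as an engineer would, in place of code of your own. Each camera call takes 0.05 s, during which the arm holds its last target. There are 200 camera calls.

## Working session

There is one attempt and no reset: what is moved stays moved. The work goes in short steps, Python scripts to look and compute and a tool call to move; the robot and the scene stay as the last step left them, time stands still between calls to the robot, and variables do not carry over. Pictures are saved under pics/ and viewed, at most 10 in all, crops included, and the job is handed in when it is done.

Besides the shell and the picture viewer there is one more tool, called after ">>>" by a JSON object that holds its "op" and its "data", one argument or row to a line. jog_arm: Moves the arm, as the interface text tells. Shift numbers are shares of 50 cm and turn numbers shares of 1.5 rad, none past 1 either way. Its arguments: {"type":"object","properties":{"motion":{"type":"string"}},"required":["motion"]}

```bash
mkdir -p pics; ls; python3 - <<'E'
from plant import *
import cv2,numpy as np
s=state();print(s)
ims=[]
for c in("side","top"):
    f=grab_frame(c);ims.append(f["color"][:,:,::-1])
    print(c,f["world_from_camera"].round(3).tolist())
    for t in("stand","axle_front","axle_mid","handle","amber_bottle","vial_green","vial_orange","tape_roll","steel_cup","steel_bowl"):
        r=place_of(c,t)
        print(t,[(np.round(q["at"],3).tolist(),round(q["p"],2)) for q in r[:2]])
cv2.imwrite("pics/a.png",cv2.resize(np.hstack(ims),(800,300)))
E
```

```text
pics
{'time': 0.0, 'joint_pos': array([-1.23801469e+00,  5.33586714e-02,  1.61428402e+00, -6.35684789e-06,
        1.47598131e+00, -1.18989293e-01]), 'joint_vel': array([ 1.43319175e-03,  1.20632222e-03,  1.22237490e-03, -1.18287387e-05,
        1.30443001e-03, -1.22587271e-03]), 'joint_efforts': array([ 4.65891062e-04, -3.93673682e+01, -3.70177889e+01, -7.39309166e-05,
        7.07517276e-03,  2.98202082e-06]), 'tool_pos': array([ 0.27265253, -0.56171055,  0.23006785]), 'tool_rot': array([-1.00954166e-03,  9.74595601e-01,  2.23969603e-01, -1.11511077e-04]), 'contact_force': array([ 0.26266124, -0.84521755, -0.19271104]), 'ft_torque': array([0.02971432, 0.0269237 , 0.00725082]), 'grasp_force': 0.0, 'gripper_width': 1.0005409538506655}
side [[0.98, 0.093, -0.174, 0.347], [-0.197, 0.557, -0.807, -1.156], [0.022, 0.825, 0.564, 0.955], [0.0, 0.0, 0.0, 1.0]]
stand [([0.608, -0.012, 0.002], 0.87)]
axle_front [([0.583, -0.019, 0.134], 0.67)]
axle_mid [([0.611, -0.012, 0.131], 0.95), ([0.646, 0.446, -0.002], 0.69)]
handle [([0.513, -0.035, 0.184], 0.64)]
amber_bottle [([0.644, 0.444, -0.001], 0.62), ([0.475, -0.449, 0.002], 0.6)]
vial_green []
vial_orange [([0.646, -0.143, -0.0], 0.82)]
tape_roll [([0.474, -0.445, -0.001], 0.6)]
steel_cup [([0.67, -0.439, -0.004], 0.64)]
steel_bowl [([0.45, 0.458, 0.002], 0.62)]
top [[0.03, 0.99, -0.137, 0.426], [-0.999, 0.028, -0.016, 0.003], [-0.012, 0.138, 0.99, 1.443], [0.0, 0.0, 0.0, 1.0]]
stand [([0.611, -0.012, 0.002], 0.7)]
axle_front [([0.58, -0.011, 0.128], 0.75)]
axle_mid [([0.614, -0.013, 0.133], 0.93)]
handle [([0.513, -0.038, 0.184], 0.76)]
amber_bottle [([0.64, 0.443, -0.001], 0.9)]
vial_green [([0.619, 0.123, -0.004], 0.6)]
vial_orange [([0.622, 0.122, -0.001], 0.47), ([0.644, -0.145, 0.002], 0.44)]
tape_roll [([0.474, -0.447, -0.001], 0.93)]
steel_cup [([0.67, -0.441, 0.001], 0.65)]
steel_bowl [([0.449, 0.46, 0.001], 0.81)]
```

View pics/a.png

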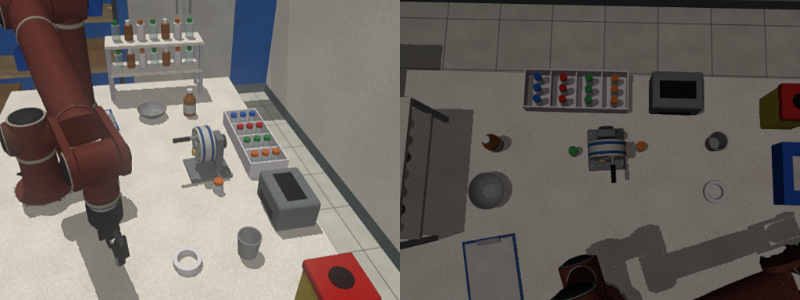

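```bash
cat > h.py <<'E'
from plant import *
import cv2,numpy as np
from scipy.spatial.transform import Rotation as R
def pts(f,m):
    v,u=np.nonzero(m&(f["range_z"]>0));z=f["range_z"][v,u];K=f["intrinsics"]
    p=np.c_[(u-K[0,2])/K[0,0]*z,-(v-K[1,2])/K[1,1]*z,-z]
    T=f["world_from_camera"];return p@T[:3,:3].T+T[:3,3]
E
python3 - <<'E'
from h import *
for c in("side","top"):
    f=grab_frame(c);m=cut_out(c,"handle")[0]["pixels"]
    P=pts(f,m)
    v,u=np.nonzero(m);print(c,m.sum(),u.min(),u.max(),v.min(),v.max())
    d=cut_out(c,"drum");print(len(d),d and d[0]["pixels"].sum())
    # dark sleeve points only
    col=f["color"][m&(f["range_z"]>0)].mean(1);Q=P[(col<70)&(P[:,2]>.1)]
    if len(Q)>10:
        Q=Q[np.linalg.norm(Q-np.median(Q,0),axis=1)<.06]
        w=np.linalg.svd(Q-Q.mean(0))[2][0];print(len(Q),Q.mean(0),w*np.sign(w[0]),np.ptp(Q@w), Q.min(0),Q.max(0))
    if c=="side": im=f["color"][130:250,210:330,::-1]
    else: im2=f["color"][130:250,210:330,::-1]
cv2.imwrite("pics/b.png",cv2.resize(np.hstack([im,im2]),(800,400),interpolation=cv2.INTER_CUBIC))
E
```

```text
side 1391 221 276 161 208
1 1338
88 [ 0.52256758 -0.04195053  0.18262082] [ 0.99921783  0.03854421 -0.00883544] 0.09226533360746136 [ 0.49119851 -0.05625451  0.17457427] [ 0.58379631 -0.02952331  0.18915373]
top 1419 241 289 178 233
1 1418
584 [ 0.59938517 -0.03353801  0.18435085] [ 0.45534355 -0.87704217 -0.15316425] 0.1138207455762254 [ 0.5347385  -0.08211523  0.13129289] [0.64603639 0.0284333  0.20847198]
```

View pics/b.png

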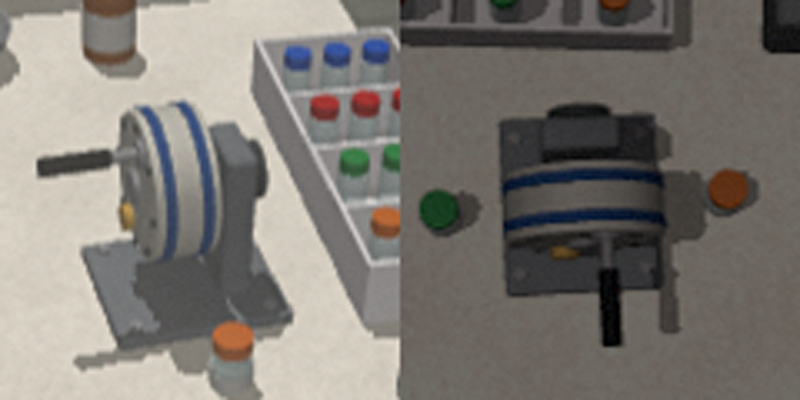

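```bash
python3 - <<'E'
from h import *
f=grab_frame("top");P=pts(f,np.ones((384,512),bool));col=f["color"][f["range_z"]>0].mean(1)
Q=P[(P[:,0]>.48)&(P[:,0]<.558)&(abs(P[:,1]+.04)<.05)&(P[:,2]>.15)]
l=np.polyfit(Q[:,0],Q[:,1],1);print(len(Q),l,Q.min(0),Q.max(0),Q.mean(0),np.median(Q[:,2]))
# base plate edges
B=P[(abs(P[:,2]-.014)<.005)&(abs(P[:,0]-.61)<.13)&(abs(P[:,1]+.012)<.11)]
r=cv2.minAreaRect(B[:,:2].astype(np.float32));print(r)
# drum top cylinder line
D=P[(P[:,2]>.185)&(P[:,0]>.56)&(P[:,0]<.66)&(abs(P[:,1])<.1)]
print(cv2.minAreaRect(D[:,:2].astype(np.float32)))
# fit yaw of drum shell: z=axis+sqrt(.07^2-y^2)
from scipy.optimize import least_squares
C=P[(P[:,2]>.16)&(P[:,0]>.585)&(P[:,0]<.635)&(abs(P[:,1]+.012)<.08)]
g=lambda p:np.hypot((C[:,1]-p[0])*np.cos(p[1])-(C[:,0]-.61)*np.sin(p[1]),C[:,2]-p[2])-.07
s=least_squares(g,[-.012,0,.13],loss="soft_l1",f_scale=.002);print(len(C),s.x)
E
```

```text
155 [ 0.0786141  -0.07842554] [ 0.49042423 -0.04654286  0.17534161] [ 0.55747973 -0.0282976   0.19235235] [ 0.52341115 -0.03727804  0.18417431] 0.18459242536065412
((0.6103473901748657, -0.0018298253417015076), (0.24281089007854462, 0.21500730514526367), 8.485892295837402)
((0.6023658514022827, -0.014593414962291718), (0.08132179081439972, 0.09789898246526718), 1.785068392753601)
802 [-0.01323281  0.04387238  0.1309479 ]
```

>>> {"op": "jog_arm", "data": {
  "motion": "100 0.888 -0.734 -0.06 0 0 0.261; 100 0.888 -0.734 -0.06 0 0 0.261; 100 0.888 -0.734 -0.06 0 0 0.261; 100 0.888 -0.734 -0.06 0 0 0.261; 100 0.888 -0.734 -0.06 0 0 0.261"
}}

```text
time: 2.08
tool_pos: [0.403, -0.2766, 0.2479]
tool_rot: [0.0, 1.0, 0.03, 0.0]
contact_force: [0.9, -0.1, -0.3]
gripper_width: 0.998
grasp_force: 0.0
```

```bash
cat >> h.py <<'E'
def rel(p,psi):
    s=state();w,x,y,z=s["tool_rot"];q=R.from_quat([x,y,z,w])
    t=R.from_euler('z',psi)*R.from_euler('x',np.pi)
    d=q.inv().apply(np.array(p)-s["tool_pos"])/.5; r=(q.inv()*t).as_rotvec()/1.5
    print(s["time"],s["tool_pos"].round(4),s["contact_force"].round(2),s["ft_torque"].round(3),s["joint_vel"].round(3),"rel",d.round(4),r.round(4))
E
python3 -c "
from h import *
rel([.512,-.038,.26],.06)"
```

```text
2.075 [ 0.403  -0.2766  0.2479] [ 0.94 -0.1  -0.27] [-0.012 -0.025 -0.045] [ 0.95  -0.313  0.209  0.002  0.101  0.934] rel [ 0.2462 -0.4633 -0.0242] [ 0.0004 -0.0005 -0.0002]
```

>>> {"op": "jog_arm", "data": {
  "motion": "100 0.12 -0.23 -0.024 0 0 0; 100 0.2 -0.38 -0.024 0 0 0; 100 0.246 -0.463 -0.024 0 0 0; 100 0.246 -0.463 -0.024 0 0 0; 100 0.246 -0.463 -0.024 0 0 0"
}}

```text
time: 2.7
tool_pos: [0.5121, -0.0368, 0.2599]
tool_rot: [-0.0, 0.999, 0.033, 0.0]
contact_force: [-0.4, -0.9, 0.6]
gripper_width: 0.998
grasp_force: 0.0
```

```bash
python3 - <<'E'
from h import *
rel([.512,-.038,.16],.06)
f=grab_frame("side");cv2.imwrite("pics/c.png",cv2.resize(f["color"][80:260,180:350,::-1],(600,600)))
for c in("side","top"):print([(q["at"].round(3) if hasattr(q["at"],"round") else q["at"],q["p"]) for q in (place_of(c,"handle") if c=="side" or grab_frame(c) else [])][:1])
E
```

```text
2.7 [ 0.5121 -0.0368  0.2599] [-0.43 -0.95  0.63] [ 0.008 -0.014 -0.023] [ 0.136  0.076 -0.061 -0.03  -0.007  0.17 ] rel [-0.0005  0.0025  0.1997] [-0.0002 -0.0004  0.0035]
[([0.5146, -0.0385, 0.1806], 0.83)]
[]
```

>>> {"op": "jog_arm", "data": {
  "motion": "100 0 0.003 0.1 0 0 0; 100 0 0.003 0.17 0 0 0; 100 0 0.003 0.2 0 0 0; 100 0 0.003 0.2 0 0 0; 100 0 0.003 0.2 0 0 0"
}}

```text
time: 3.52
tool_pos: [0.5125, -0.0421, 0.1616]
tool_rot: [0.0, 1.0, 0.03, 0.002]
contact_force: [0.4, 0.5, 0.4]
gripper_width: 0.999
grasp_force: 0.0
```

```bash
python3 - <<'E'
from h import *
rel([.512,-.038,.16],.06)
f=grab_frame("side");cv2.imwrite("pics/c.png",cv2.resize(f["color"][80:260,180:350,::-1],(600,600)))
print(state()["contact_force"])
E
```

```text
3.525 [ 0.5125 -0.0421  0.1616] [0.42 0.49 0.36] [0.022 0.007 0.057] [ 0.008 -0.003 -0.007  0.002 -0.003 -0.   ] rel [-0.0005 -0.0083  0.0031] [ 0.0006 -0.002  -0.0003]
[-0.54726551 -0.17496555  0.39977017]
```

View pics/c.png

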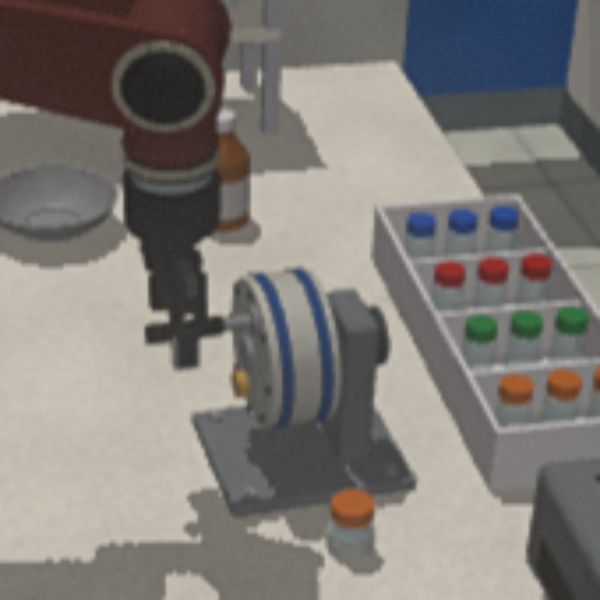

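>>> {"op": "jog_arm", "data": {
  "motion": "60 0 -0.006 0 0 0 0; 0 0 -0.006 0 0 0 0; 0 0 -0.006 0 0 0 0; 0 0 -0.006 0 0 0 0; 0 0 -0.006 0 0 0 0"
}}

```text
time: 4.2
tool_pos: [0.5112, -0.0384, 0.1595]
tool_rot: [0.0, 1.0, 0.03, 0.0]
contact_force: [0.1, 0.7, -0.6]
gripper_width: 0.19
grasp_force: 58.4
```

```bash
python3 - <<'E'
from h import *
rel([.512,-.038,.16],.06)
s=state();print(s["grasp_force"],s["gripper_width"])
for c in("side","top"):
    grab_frame(c);print([np.round(q["at"],3) for q in place_of(c,"handle")][:1])
E
```

```text
4.2 [ 0.5112 -0.0384  0.1595] [ 0.07  0.67 -0.63] [ 0.022 -0.096  0.2  ] [-0.    -0.002  0.    -0.001  0.001  0.002] rel [ 0.0016 -0.0006 -0.0009] [ 0.     -0.      0.0005]
58.41137766838074 0.1900181462589383
[array([ 0.515, -0.041,  0.178])]
[array([ 0.612, -0.01 ,  0.088])]
```

```bash
cat > tab.py <<'E'
import numpy as np,sys
t0,st,n=map(float,sys.argv[1:4])  # start, per call, calls
Y=lambda t:np.round(.1*np.sin(t),3);Z=lambda t:np.round(-.1*np.cos(t),3)
for k in range(int(n)):
    a=t0+k*st
    print("; ".join("0 0 %.3f %.3f 0 0 0"%(Y(a+st*i/5)-Y(a),Z(a+st*i/5)-Z(a)) for i in range(1,6)), " -> %.2f"%(a+st))
E
python3 tab.py .4 .4 17
```

```text
0 0 0.007 0.003 0 0 0; 0 0 0.014 0.007 0 0 0; 0 0 0.021 0.012 0 0 0; 0 0 0.027 0.017 0 0 0; 0 0 0.033 0.022 0 0 0  -> 0.80
0 0 0.005 0.006 0 0 0; 0 0 0.010 0.013 0 0 0; 0 0 0.014 0.019 0 0 0; 0 0 0.018 0.026 0 0 0; 0 0 0.021 0.034 0 0 0  -> 1.20
0 0 0.003 0.007 0 0 0; 0 0 0.005 0.015 0 0 0; 0 0 0.006 0.023 0 0 0; 0 0 0.007 0.031 0 0 0; 0 0 0.007 0.039 0 0 0  -> 1.60
0 0 -0.001 0.008 0 0 0; 0 0 -0.002 0.016 0 0 0; 0 0 -0.004 0.024 0 0 0; 0 0 -0.006 0.031 0 0 0; 0 0 -0.009 0.039 0 0 0  -> 2.00
0 0 -0.004 0.007 0 0 0; 0 0 -0.008 0.014 0 0 0; 0 0 -0.013 0.020 0 0 0; 0 0 -0.018 0.026 0 0 0; 0 0 -0.023 0.032 0 0 0  -> 2.40
0 0 -0.007 0.005 0 0 0; 0 0 -0.013 0.010 0 0 0; 0 0 -0.020 0.014 0 0 0; 0 0 -0.027 0.017 0 0 0; 0 0 -0.035 0.020 0 0 0  -> 2.80
0 0 -0.007 0.003 0 0 0; 0 0 -0.015 0.004 0 0 0; 0 0 -0.023 0.005 0 0 0; 0 0 -0.031 0.006 0 0 0; 0 0 -0.039 0.006 0 0 0  -> 3.20
0 0 -0.008 -0.001 0 0 0; 0 0 -0.016 -0.002 0 0 0; 0 0 -0.023 -0.004 0 0 0; 0 0 -0.031 -0.007 0 0 0; 0 0 -0.038 -0.010 0 0 0  -> 3.60
0 0 -0.007 -0.004 0 0 0; 0 0 -0.014 -0.009 0 0 0; 0 0 -0.020 -0.013 0 0 0; 0 0 -0.026 
[... 370 characters left out ...]
 -0.023 0 0 0; 0 0 0.008 -0.031 0 0 0; 0 0 0.012 -0.038 0 0 0  -> 5.20
0 0 0.004 -0.007 0 0 0; 0 0 0.008 -0.013 0 0 0; 0 0 0.013 -0.020 0 0 0; 0 0 0.019 -0.025 0 0 0; 0 0 0.025 -0.031 0 0 0  -> 5.60
0 0 0.006 -0.004 0 0 0; 0 0 0.013 -0.009 0 0 0; 0 0 0.020 -0.012 0 0 0; 0 0 0.027 -0.015 0 0 0; 0 0 0.035 -0.018 0 0 0  -> 6.00
0 0 0.008 -0.002 0 0 0; 0 0 0.016 -0.003 0 0 0; 0 0 0.024 -0.004 0 0 0; 0 0 0.032 -0.004 0 0 0; 0 0 0.040 -0.003 0 0 0  -> 6.40
0 0 0.008 0.001 0 0 0; 0 0 0.015 0.003 0 0 0; 0 0 0.023 0.005 0 0 0; 0 0 0.030 0.008 0 0 0; 0 0 0.037 0.012 0 0 0  -> 6.80
0 0 0.007 0.004 0 0 0; 0 0 0.014 0.009 0 0 0; 0 0 0.020 0.014 0 0 0; 0 0 0.025 0.020 0 0 0; 0 0 0.030 0.026 0 0 0  -> 7.20
```

>>> {"op": "jog_arm", "data": {
  "motion": "0 0 0.007 0.003 0 0 0; 0 0 0.014 0.007 0 0 0; 0 0 0.021 0.012 0 0 0; 0 0 0.027 0.017 0 0 0; 0 0 0.033 0.022 0 0 0"
}}

```text
time: 5.03
tool_pos: [0.5124, -0.0546, 0.1482]
tool_rot: [-0.001, 1.0, 0.03, 0.0]
contact_force: [3.9, 4.6, -2.8]
gripper_width: 0.188
grasp_force: 58.4
```

```bash
python3 -c "
from h import *
rel([.512,-.038,.16],.06)"
```

```text
5.025 [ 0.5124 -0.0546  0.1482] [ 3.85  4.61 -2.75] [ 0.682 -0.618  0.172] [-0.042  0.03   0.011  0.007 -0.041 -0.043] rel [ 0.0011 -0.0332 -0.0235] [-0.0008 -0.0005  0.0002]
```

>>> {"op": "jog_arm", "data": {
  "motion": "0 0 0.005 0.006 0 0 0; 0 0 0.010 0.013 0 0 0; 0 0 0.014 0.019 0 0 0; 0 0 0.018 0.026 0 0 0; 0 0 0.021 0.034 0 0 0"
}}

```text
time: 5.65
tool_pos: [0.5132, -0.0651, 0.1317]
tool_rot: [-0.0, 1.0, 0.03, 0.001]
contact_force: [3.6, 3.9, 0.9]
gripper_width: 0.191
grasp_force: 58.7
```

>>> {"op": "jog_arm", "data": {
  "motion": "0 0 0.003 0.007 0 0 0; 0 0 0.005 0.015 0 0 0; 0 0 0.006 0.023 0 0 0; 0 0 0.007 0.031 0 0 0; 0 0 0.007 0.039 0 0 0"
}}

```text
time: 6.28
tool_pos: [0.5135, -0.0684, 0.1127]
tool_rot: [-0.001, 1.0, 0.03, 0.0]
contact_force: [2.2, 5.9, 3.1]
gripper_width: 0.191
grasp_force: 58.9
```

>>> {"op": "jog_arm", "data": {
  "motion": "0 0 -0.001 0.008 0 0 0; 0 0 -0.002 0.016 0 0 0; 0 0 -0.004 0.024 0 0 0; 0 0 -0.006 0.031 0 0 0; 0 0 -0.009 0.039 0 0 0"
}}

```text
time: 6.9
tool_pos: [0.5132, -0.0642, 0.0933]
tool_rot: [-0.0, 1.0, 0.03, 0.0]
contact_force: [-0.1, 5.9, 6.5]
gripper_width: 0.186
grasp_force: 59.3
```

>>> {"op": "jog_arm", "data": {
  "motion": "0 0 -0.004 0.007 0 0 0; 0 0 -0.008 0.014 0 0 0; 0 0 -0.013 0.020 0 0 0; 0 0 -0.018 0.026 0 0 0; 0 0 -0.023 0.032 0 0 0"
}}

```text
time: 7.52
tool_pos: [0.5124, -0.0535, 0.0779]
tool_rot: [0.001, 1.0, 0.03, 0.0]
contact_force: [-1.7, 3.2, 9.9]
gripper_width: 0.186
grasp_force: 59.6
```

>>> {"op": "jog_arm", "data": {
  "motion": "0 0 -0.007 0.005 0 0 0; 0 0 -0.013 0.010 0 0 0; 0 0 -0.020 0.014 0 0 0; 0 0 -0.027 0.017 0 0 0; 0 0 -0.035 0.020 0 0 0"
}}

```text
time: 8.15
tool_pos: [0.5112, -0.0377, 0.0674]
tool_rot: [0.003, 1.0, 0.03, -0.0]
contact_force: [-1.3, -4.4, 6.6]
gripper_width: 0.192
grasp_force: 59.3
```

Forces are small; continuing.

>>> {"op": "jog_arm", "data": {
  "motion": "0 0 -0.007 0.003 0 0 0; 0 0 -0.015 0.004 0 0 0; 0 0 -0.023 0.005 0 0 0; 0 0 -0.031 0.006 0 0 0; 0 0 -0.039 0.006 0 0 0"
}}

```text
time: 8.78
tool_pos: [0.5098, -0.0188, 0.0637]
tool_rot: [0.003, 1.0, 0.03, -0.0]
contact_force: [-0.5, -7.9, 1.9]
gripper_width: 0.186
grasp_force: 59.0
```

>>> {"op": "jog_arm", "data": {
  "motion": "0 0 -0.008 -0.001 0 0 0; 0 0 -0.016 -0.002 0 0 0; 0 0 -0.023 -0.004 0 0 0; 0 0 -0.031 -0.007 0 0 0; 0 0 -0.038 -0.010 0 0 0"
}}

```text
time: 9.4
tool_pos: [0.5082, 0.0004, 0.0675]
tool_rot: [0.003, 1.0, 0.03, -0.0]
contact_force: [2.2, -6.1, -3.6]
gripper_width: 0.187
grasp_force: 58.5
```

>>> {"op": "jog_arm", "data": {
  "motion": "0 0 -0.007 -0.004 0 0 0; 0 0 -0.014 -0.009 0 0 0; 0 0 -0.020 -0.013 0 0 0; 0 0 -0.026 -0.019 0 0 0; 0 0 -0.032 -0.025 0 0 0"
}}

```text
time: 10.02
tool_pos: [0.5069, 0.0173, 0.079]
tool_rot: [0.002, 1.0, 0.03, -0.001]
contact_force: [3.7, -1.4, -7.1]
gripper_width: 0.187
grasp_force: 58.6
```

>>> {"op": "jog_arm", "data": {
  "motion": "0 0 -0.005 -0.006 0 0 0; 0 0 -0.009 -0.013 0 0 0; 0 0 -0.013 -0.019 0 0 0; 0 0 -0.016 -0.027 0 0 0; 0 0 -0.019 -0.034 0 0 0"
}}

```text
time: 10.65
tool_pos: [0.5061, 0.0287, 0.0977]
tool_rot: [-0.0, 1.0, 0.03, -0.001]
contact_force: [-0.7, -0.9, -5.9]
gripper_width: 0.187
grasp_force: 58.7
```

>>> {"op": "jog_arm", "data": {
  "motion": "0 0 -0.002 -0.008 0 0 0; 0 0 -0.004 -0.016 0 0 0; 0 0 -0.005 -0.024 0 0 0; 0 0 -0.005 -0.032 0 0 0; 0 0 -0.005 -0.040 0 0 0"
}}

```text
time: 11.28
tool_pos: [0.506, 0.0312, 0.1179]
tool_rot: [-0.0, 1.0, 0.03, -0.001]
contact_force: [-5.3, 0.6, -5.5]
gripper_width: 0.189
grasp_force: 58.8
```

>>> {"op": "jog_arm", "data": {
  "motion": "0 0 0.001 -0.008 0 0 0; 0 0 0.003 -0.016 0 0 0; 0 0 0.005 -0.023 0 0 0; 0 0 0.008 -0.031 0 0 0; 0 0 0.012 -0.038 0 0 0"
}}

```text
time: 11.9
tool_pos: [0.5064, 0.0255, 0.1373]
tool_rot: [-0.001, 1.0, 0.03, -0.001]
contact_force: [-6.1, 2.4, -3.1]
gripper_width: 0.19
grasp_force: 58.9
```

>>> {"op": "jog_arm", "data": {
  "motion": "0 0 0.004 -0.007 0 0 0; 0 0 0.008 -0.013 0 0 0; 0 0 0.013 -0.020 0 0 0; 0 0 0.019 -0.025 0 0 0; 0 0 0.025 -0.031 0 0 0"
}}

```text
time: 12.52
tool_pos: [0.5074, 0.0126, 0.153]
tool_rot: [-0.0, 1.0, 0.03, -0.001]
contact_force: [-4.6, -0.8, -4.4]
gripper_width: 0.191
grasp_force: 58.8
```

>>> {"op": "jog_arm", "data": {
  "motion": "0 0 0.006 -0.004 0 0 0; 0 0 0.013 -0.009 0 0 0; 0 0 0.020 -0.012 0 0 0; 0 0 0.027 -0.015 0 0 0; 0 0 0.035 -0.018 0 0 0"
}}

```text
time: 13.15
tool_pos: [0.5088, -0.005, 0.162]
tool_rot: [-0.0, 1.0, 0.03, -0.001]
contact_force: [-4.1, 0.0, -5.5]
gripper_width: 0.184
grasp_force: 58.7
```

>>> {"op": "jog_arm", "data": {
  "motion": "0 0 0.008 -0.002 0 0 0; 0 0 0.016 -0.003 0 0 0; 0 0 0.024 -0.004 0 0 0; 0 0 0.032 -0.004 0 0 0; 0 0 0.040 -0.003 0 0 0"
}}

```text
time: 13.78
tool_pos: [0.5103, -0.025, 0.1633]
tool_rot: [-0.0, 1.0, 0.03, -0.0]
contact_force: [-5.2, 2.6, -5.0]
gripper_width: 0.188
grasp_force: 58.9
```

>>> {"op": "jog_arm", "data": {
  "motion": "0 0 0.008 0.001 0 0 0; 0 0 0.015 0.003 0 0 0; 0 0 0.023 0.005 0 0 0; 0 0 0.030 0.008 0 0 0; 0 0 0.037 0.012 0 0 0"
}}

```text
time: 14.4
tool_pos: [0.5117, -0.0434, 0.1572]
tool_rot: [-0.0, 1.0, 0.03, 0.0]
contact_force: [-3.6, 3.9, -4.1]
gripper_width: 0.191
grasp_force: 58.9
```

>>> {"op": "jog_arm", "data": {
  "motion": "0 0 0.007 0.004 0 0 0; 0 0 0.014 0.009 0 0 0; 0 0 0.020 0.014 0 0 0; 0 0 0.025 0.020 0 0 0; 0 0 0.030 0.026 0 0 0"
}}

```text
time: 15.02
tool_pos: [0.5128, -0.058, 0.1444]
tool_rot: [-0.001, 1.0, 0.03, 0.0]
contact_force: [-3.6, 5.9, -3.6]
gripper_width: 0.188
grasp_force: 59.0
```

```bash
cat > fit.py <<'E'
import numpy as np
from scipy.optimize import least_squares
d=np.array([l.split() for l in open("log.txt") if l.strip()],float) # y z Fy Fz [dir]
y,z,fy,fz,s=d.T; r=-y; 
c=least_squares(lambda p:np.hypot(r-p[0],z-p[1])-p[2],[.018,.113,.05]).x
th=np.unwrap(np.arctan2(r-c[0],z-c[1]))
res=np.hypot(r-c[0],z-c[1])-c[2]
ft=-(-fy*np.cos(th)-fz*np.sin(th)); fr=-fy*np.sin(th)+fz*np.cos(th)
print("c",c,abs(res).max());
for cols in ("fix","free"):
    A=np.c_[s,-np.sin(th),-np.cos(th)]
    k,*_=np.linalg.lstsq(A,ft,rcond=None)
e=ft-A@k
phi=np.arctan2(k[2],k[1]);amp=np.hypot(k[1],k[2])
print("D",k[0],"A",amp,"phi",phi,"target th",(np.pi-phi)%(2*np.pi),"rms",e.std())
print(np.c_[th,ft,fr,e].round(2))
E
cat > log.txt <<'E'
-.0546 .1482 4.6 -2.8 1
-.0651 .1317 3.9 .9 1
-.0684 .1127 5.9 3.1 1
-.0642 .0933 5.9 6.5 1
-.0535 .0779 3.2 9.9 1
-.0377 .0674 -4.4 6.6 1
-.0188 .0637 -7.9 1.9 1
.0004 .0675 -6.1 -3.6 1
.0173 .0790 -1.4 -7.1 1
.0287 .0977 -.9 -5.9 1
.0312 .1179 .6 -5.5 1
.0255 .1373 2.4 -3.1 1
.0126 .1530 -.8 -4.4 1
-.0050 .1620 0 -5.5 1
-.0250 .1633 2.6 -5 1
-.0434 .1572 3.9 -4.1 1
-.0580 .1444 5.9 -3.6 1
E
python3 fit.py
```

```text
c [0.01854636 0.11373698 0.04998876] 0.00015082807775452373
D 4.047597707164014 A 3.0306767298475807 phi 1.1581859265810248 target th 1.9834067270087683 rms 0.5124154919894183
[[ 0.81  1.15 -5.26 -0.1 ]
 [ 1.2   2.24 -3.31  0.33]
 [ 1.59  2.98 -5.96  0.09]
 [ 1.99  3.52 -8.04 -0.55]
 [ 2.37  4.62 -9.32 -0.56]
 [ 2.75  6.59 -4.42  0.44]
 [ 3.14  7.91 -1.86  1.09]
 [ 3.53  7.01  1.02 -0.07]
 [ 3.94  6.07  3.94 -0.78]
 [ 4.39  5.88  1.04 -0.21]
 [ 4.8   5.53  0.14  0.5 ]
 [ 5.2   3.87  0.65  0.06]
 [ 5.61  2.11 -3.94 -0.52]
 [ 6.01  1.49 -5.3  -0.22]
 [ 6.41  1.93 -5.29  0.8 ]
 [ 6.8   1.35 -5.5   0.32]
 [ 7.19  0.78 -6.87 -0.61]]
```

```bash
python3 tab.py 7.2 .36 3
```

```text
0 0 0.005 0.006 0 0 0; 0 0 0.008 0.012 0 0 0; 0 0 0.012 0.019 0 0 0; 0 0 0.014 0.025 0 0 0; 0 0 0.017 0.032 0 0 0  -> 7.56
0 0 0.002 0.007 0 0 0; 0 0 0.003 0.014 0 0 0; 0 0 0.004 0.021 0 0 0; 0 0 0.004 0.028 0 0 0; 0 0 0.004 0.036 0 0 0  -> 7.92
0 0 -0.001 0.007 0 0 0; 0 0 -0.002 0.014 0 0 0; 0 0 -0.004 0.021 0 0 0; 0 0 -0.006 0.028 0 0 0; 0 0 -0.009 0.034 0 0 0  -> 8.28
```

>>> {"op": "jog_arm", "data": {
  "motion": "0 0 0.005 0.006 0 0 0; 0 0 0.008 0.012 0 0 0; 0 0 0.012 0.019 0 0 0; 0 0 0.014 0.025 0 0 0; 0 0 0.017 0.032 0 0 0"
}}

```text
time: 15.65
tool_pos: [0.5134, -0.0661, 0.1289]
tool_rot: [-0.001, 1.0, 0.03, 0.001]
contact_force: [-4.0, 7.8, -0.4]
gripper_width: 0.189
grasp_force: 59.3
```

>>> {"op": "jog_arm", "data": {
  "motion": "0 0 0.002 0.007 0 0 0; 0 0 0.003 0.014 0 0 0; 0 0 0.004 0.021 0 0 0; 0 0 0.004 0.028 0 0 0; 0 0 0.004 0.036 0 0 0"
}}

```text
time: 16.27
tool_pos: [0.5136, -0.0684, 0.1115]
tool_rot: [-0.001, 1.0, 0.03, 0.0]
contact_force: [-5.6, 6.0, 3.1]
gripper_width: 0.184
grasp_force: 59.6
```

>>> {"op": "jog_arm", "data": {
  "motion": "0 0 -0.001 0.007 0 0 0; 0 0 -0.002 0.014 0 0 0; 0 0 -0.004 0.021 0 0 0; 0 0 -0.006 0.028 0 0 0; 0 0 -0.009 0.034 0 0 0"
}}

```text
time: 16.9
tool_pos: [0.5134, -0.0648, 0.095]
tool_rot: [0.001, 1.0, 0.03, 0.0]
contact_force: [-7.5, 2.6, 4.5]
gripper_width: 0.185
grasp_force: 59.7
```

>>> {"op": "jog_arm", "data": {
  "motion": "0 0 0 0 0 0 0; 0 0 0 0 0 0 0; 0 0 0 0 0 0 0; 0 0 0 0 0 0 0; 0 0 0 0 0 0 0"
}}

```text
time: 17.52
tool_pos: [0.5134, -0.0647, 0.0946]
tool_rot: [0.0, 1.0, 0.03, 0.0]
contact_force: [-5.6, 2.8, 3.1]
gripper_width: 0.188
grasp_force: 59.5
```

```bash
cat >> log.txt <<'E'
-.0661 .1289 7.8 -.4 1
-.0684 .1115 6 3.1 1
-.0648 .0950 2.6 4.5 1
E
python3 fit.py | sed '3,19d'; python3 -c "
from h import *
s=state();print(s['joint_vel'],s['contact_force'],s['grasp_force'])"
```

```text
c [0.0185286  0.11373998 0.04998006] 0.0001690838144584525
D 4.012179632404956 A 3.0253283889775413 phi 1.1327215851530903 target th 2.0088710684367026 rms 0.4985833834049286
 [ 7.55  1.99 -7.55  0.03]
 [ 7.9   2.83 -6.13 -0.03]
 [ 8.24  3.19 -4.1  -0.66]]
[ 0.00044291 -0.00080796  0.00022329 -0.00101526 -0.00187389 -0.000205  ] [-5.64571712  2.77263332  3.0650639 ] 59.51185941696167
```

```bash
python3 -c "
from plant import *
print(job_done())"
```

```text
the job is handed in; nothing more can be done
None
```

I turned the drum about 1.2 turns by its handle (to about 8.25 rad). The push needed at the handle put the heavy side 1.1 rad clockwise ahead of the handle. I stopped with the heavy side about 3° from straight down (measurement uncertainty about 4°, limit 20°), with the handle gripped at 59 N and the drum still. I then handed the job in at 17.5 s; no verdict came back.

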